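Hold a tin's lid pressed on the lid-setting stand

ROBOT

A 6-joint arm with a two-finger parallel gripper is mounted at the origin on the work surface. World frame = base frame: x ahead of the robot, y to its left, z up, the work surface at z = 0. Lengths are in m, angles in rad, forces in N, time in s.
With the tool pointing down it reaches from about 0.2 to 0.875 m from the base axis. Payload 3.4 kg.
Tool frame: the origin (TCP) lies at the very end of the fingers, on their centre line; the grasp point (between the pads) lies 19 mm behind it; x points along the fingers, y is the direction in which the jaws open and shut, and the axes are right-handed (so a half turn about x gives the same grasp; the last joint's range is limited). The gripper opens to 94 mm and grips with 3 to 60 N. Pads are 16 mm wide; open, the fingers measure 119 mm over their backs; the gripper's body (75 mm by 177 mm) begins 78 mm behind the grasp point.
Start: joints at [1.125, 0.276, 1.505, -0, 1.361, -0.121], TCP at [0.184, 0.545, 0.205] pointing down, gripper open.
Joint ranges: [-2.89, 2.89], [-0.75, 2.08], [0.22, 2.7], [-1.18, 4.32], [0.11, 2.71], [-2.7, 2.7]. Speed limits (rad/s): [2.57, 2.57, 3.14, 3.14, 3.14, 3.14].

INTERFACE

Orientations are given as a unit quaternion [x, y, z, w].
In Python, from plant import arm gives the robot as it stands. Calls block until the motion is done:
- arm.reach(position, orientation): joint-space move of the TCP to a pose.
- arm.move_linear(position, orientation=None, velocity=0.15): straight line of the TCP; orientation=None keeps the orientation; velocity is the mean speed in m/s.
- arm.move_j(angles): joint-space move.
- arm.gripper_open() and arm.gripper_close(effort=None): open the fingers fully, or close them until they stop; effort is the grip in N (None keeps the last).
- arm.hold(seconds).
- arm.solve_ik(position, orientation): joint angles nearest the present ones, or None.
- arm.camera(name): name is "scene" or "top" or "wrist"; returns the picture (400x640x3 uint8, red, green, blue); there is no depth.
- arm.get_calibration(name): a dict with "camera_matrix" (3x3 intrinsics, pixels), "extrinsics" (4x4, takes a point from camera to world coordinates). Camera axes: x right, y down, z forward; pixel columns grow to the right and rows downward; lengths in m; the calibration is good to about 2 mm. The wrist camera is an equidistant fisheye: a pixel r from the principal point sees the ray r / f radians off the axis. A picture is of the moment at which its call begins: read the wrist's pose just before it. get_calibration takes no time and is no camera call; for the wrist camera it gives the pose at the moment of the call.
A pose or a line that the arm cannot do raises arm.MotionError and nothing moves.
- arm.close_job(): hands the job in, once; it reports no verdict.
Readings, each from a call of its own:
- arm.get_clock(): time.
- arm.get_joint_pos(): joint angles.
- arm.get_joint_vel(): joint speeds.
- arm.get_joint_torque(): joint torques, N m.
- arm.get_ee_pos(): TCP position.
- arm.get_eef_rot(): TCP orientation.
- arm.get_force(): force on the tool from outside, world axes, zero at the start.
- arm.get_wrist_torque(): the same for the moment, N m.
- arm.get_opening(): opening from 0.0 (shut) to 1.0 (fully open).
Only numpy, scipy, OpenCV 4.12 (cv2) and the standard library are available. Lean on these libraries where they do the work, as an engineer would, in place of code of your own. Each camera call takes 0.05 s, during which the arm holds its last target.

TASK

Stand the tallest of the three round tins upright on the middle of the small raised spring pedestal of the lid-setting stand and let go of it. Then, with the fingers on top of its lid, press the tin straight down until the pedestal has sunk 12 mm, where the lid is level with the top of the gauge post (about half its stroke; never push it to its bottom stop), and finish while still holding it down there: do not let up at the end. Leave the other things on the table where they are.

Things in the scene. Friction and masses are not known exactly. Their poses are not given: they have to be found in the camera images.
- tin_center (a point): The tin to be worked on: a plain round aluminium tin with its lid on, upright, 60 mm diameter and 42 mm high, flat lid, about 0.1 to 0.2 kg; the tallest of three round tins that stand apart on the table in any order. This point is its centre, 21 mm above its underside and 21 mm below the top of its lid; z is its axis.
- pedestal_top (a point): Centre of the flat top of the lid-setting stand's pedestal: a steel disc 36 mm in diameter and 10 mm thick on a 20 mm stem that slides down into a 42 mm sleeve (sleeve top 60 mm above the table). At rest its top is 100 mm above the table; this point sinks with it.
- stand: The lid-setting stand, fixed to the table: a grey plate 170 x 120 x 18 mm. Origin on the table under the pedestal's axis; the plate reaches from -60 to +110 mm along its own x and 60 mm to either side along y.
- pedestal (a joint): How far the pedestal has been pressed down, in m: 0 at rest, 0.012 wanted, bottom stop at 0.025. It slides vertically on a spring with a preload of 3 N and a stiffness of 500 N/m, so 12 mm takes about 9 N (the tin's weight included); it springs back when let go. The tin's weight alone does not sink it.
- gauge_top (a point): Centre of the top of the gauge post, a fixed upright 12 mm steel rod with a 24 mm dark head, on the stand's plate 90 mm from the pedestal's axis along the stand's +x. Its top is 130 mm above the table: the height of the tin's lid when the tin stands on the pedestal and that has sunk 12 mm.
- wide_tin_center (a point): Bystander: centre of a wide flat round tin, 76 mm diameter, 22 mm high.
- small_tin_center (a point): Bystander: centre of a small round tin, 42 mm diameter, 26 mm high.
- dropper: Bystander: clear dropper bottle, 28 mm diameter, 85 mm high, origin at its underside.
- bowl: Bystander: white mixing bowl, 124 mm diameter, 55 mm high, origin at its underside.
- brush_box: Bystander: long cardboard box, 210 x 34 x 24 mm, lying along its x axis, origin at the middle of its underside.
- spatula: Bystander: white spatula 190 mm long, lying along its x axis.
- jar: Bystander: amber jar with a white cap, 56 mm diameter, 65 mm high, origin at its underside.

How it is judged:
On the way, in this order (a step that is already met when the one before it is completed fails the run):
1. the tin stands upright and centred on the raised pedestal, let go of (z of tin_center in the frame of pedestal_top between 0.017 and 0.025 m and horizontal distance between tin_center and pedestal_top below 0.01 m and angle between tin_center's own z axis and vertical below 0.12 rad and value of joint pedestal below 0.004 m and contact force between the fingers and tin below 0.1 N and linear speed of tin below 0.03 m/s), for 0.2 s.
2. the lid is pressed down by the fingers with the pedestal sunk about 12 mm, and kept there (z of tin_center in the frame of pedestal_top between 0.017 and 0.025 m and horizontal distance between tin_center and pedestal_top below 0.01 m and angle between tin_center's own z axis and vertical below 0.12 rad and value of joint pedestal between 0.008 and 0.016 m and contact force between the fingers and tin above 2 N and contact force between tin and pedestal above 4 N and z of the grasp point in the frame of tin_center above 0.023 m), for 0.5 s.
At the end, for the whole second after the job is handed in: The robot is still pressing on the tin's lid from above (over 2 N), the pedestal is sunk 12 mm (8 to 16 mm) and still, and the tin stands upright (within 0.12 rad) on it, centred to 10 mm, pressing on it with over 4 N (all of step 2 and velocity of joint pedestal between -0.01 and 0.01 m/s); the arm keeps its last pose, push and grip.
It fails at once if the pedestal was pushed to its bottom stop (over 22 mm) (value of joint pedestal above 0.022 m).
It fails at once if another thing on the table was shifted by more than 30 mm (distance of any of wide_tin_center, small_tin_center, dropper, bowl, brush_box, spatula, jar from where it was at the start of the episode above 0.03 m).
It also fails if it takes over 45 s, if anything falls off the work surface, if the arm or the gripper's body presses on something with over 40 N, if the wrist force passes 120 N, or if a joint passes its speed limit or range.

## Working session

There is one attempt and no reset: what is moved stays moved. The work goes in short steps, each a Python script; the robot and the scene stay as the last script left them, time stands still between calls to the robot, and variables do not carry over. Pictures are saved under pics/ and viewed, and the job is handed in when it is done.

```bash
mkdir -p pics
python3 - <<'E'
from plant import arm
import cv2
for n in("scene","top"):
    im=arm.camera(n); cv2.imwrite(f"pics/{n}0.png",im[:,:,::-1])
    c=arm.get_calibration(n); print(n,c["camera_matrix"],c["extrinsics"])
print(arm.get_ee_pos(),arm.get_eef_rot(),arm.get_clock(),arm.get_force())
E
```

```text
scene [[494.48081701   0.         315.7057613 ]
 [  0.         494.48081701 188.25640014]
 [  0.           0.           1.        ]] [[ 0.23051528  0.73844551 -0.63368836  1.27217624]
 [ 0.97297902 -0.16607627  0.16040732 -0.08474822]
 [ 0.01321146 -0.65354182 -0.7567751   0.99192257]
 [ 0.          0.          0.          1.        ]]
top [[409.80628434   0.         322.4032378 ]
 [  0.         409.80628434 199.25674439]
 [  0.           0.           1.        ]] [[ 0.01558165 -0.98279004  0.18406777  0.34789497]
 [-0.99986182 -0.0163817  -0.00282653  0.09160255]
 [ 0.00579323 -0.18399829 -0.98290949  1.17838918]
 [ 0.          0.          0.          1.        ]]
[0.18329674 0.54449694 0.2046968 ] [ 0.11378919  0.69795118 -0.11486877  0.69765416] 0.1 [ 0.11468431 -0.68645883  0.22498344]
```

View pics/scene0.png

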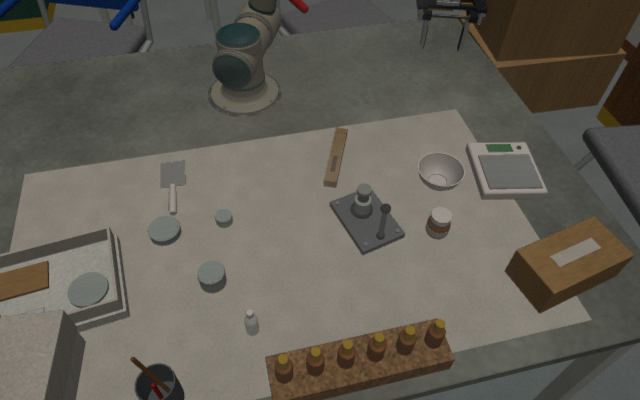

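View pics/top0.png

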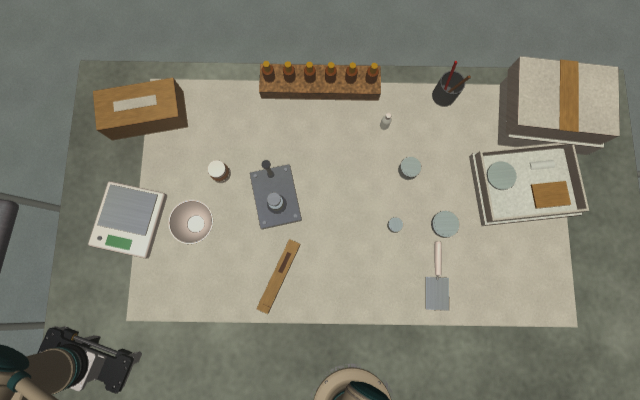

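The tallest tin is at about (410,167) in top and (211,276) in scene. The pedestal is at about (275,200) in top and (364,190) in scene, and the gauge head at (266,164). The next step is to crop in and measure.

```bash
cat > h.py <<'E'
import numpy as np
def ray(cal,u,v):
    K=cal["camera_matrix"];T=cal["extrinsics"]
    d=T[:3,:3]@np.linalg.inv(K)@np.array([u,v,1.]); return T[:3,3],d
def onplane(cal,u,v,z):
    o,d=ray(cal,u,v); return o+d*(z-o[2])/d[2]
def proj(cal,p):
    T=cal["extrinsics"]; q=T[:3,:3].T@(np.asarray(p)-T[:3,3]); q=cal["camera_matrix"]@(q/q[2]); return q[:2]
E
python3 - <<'E'
import cv2,numpy as np
t=cv2.imread("pics/top0.png");s=cv2.imread("pics/scene0.png")
def c(im,u,v,r,k): return cv2.resize(im[v-r:v+r,u-r:u+r],(380,380),interpolation=cv2.INTER_NEAREST)
a=np.hstack([c(t,410,167,19,10),c(t,275,190,38,5)])
cv2.imwrite("pics/crop_t.png",a)
a=np.hstack([c(s,211,276,19,10),c(s,368,210,38,5)])
cv2.imwrite("pics/crop_s.png",a)
E
```

```text
(no output)
```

View pics/crop_t.png

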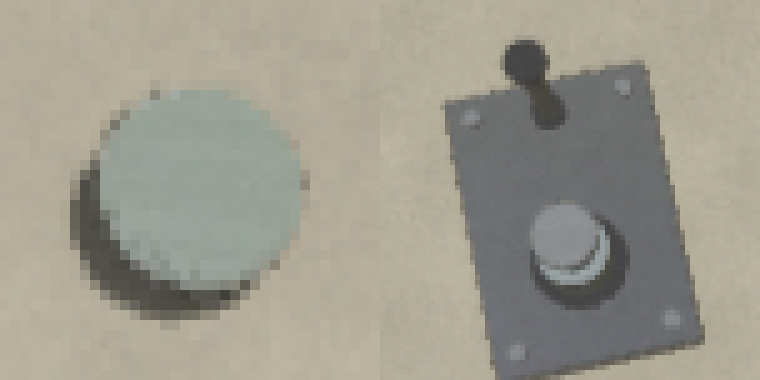

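View pics/crop_s.png

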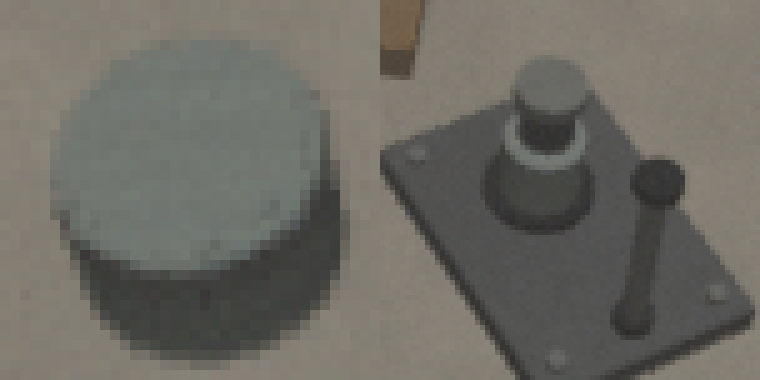

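Run:
```python
from plant import arm
from h import *
ct=arm.get_calibration("top");cs=arm.get_calibration("scene")
for n,a,b,z in [("tin",(410.5,166.5),(210.3,271.9),.042),("ped",(273.5,198.3),(363.5,188.7),.1),("gauge",(265.7,163.9),(385.1,207.5),.13),("wide",(445,223),(164,229),.022),("small",(395,225),(223,216),.026)]:
    p=onplane(ct,*a,z);q=onplane(cs,*b,z)
    o1,d1=ray(ct,*a);o2,d2=ray(cs,*b)
    A=np.stack([d1,-d2],1);s=np.linalg.lstsq(A,o2-o1,rcond=None)[0]
    m1,m2=o1+s[0]*d1,o2+s[1]*d2
    print(n,p.round(4),q.round(4),"tri",((m1+m2)/2).round(4),"gap",np.linalg.norm(m1-m2).round(4))
```

```text
tin [ 0.6605 -0.1628  0.042 ] [ 0.6631 -0.1667  0.042 ] tri [ 0.6613 -0.1653  0.0385] gap 0.0034
ped [0.5503 0.2194 0.1   ] [0.5517 0.2152 0.1   ] tri [0.5502 0.2178 0.0979] gap 0.0037
gauge [0.6368 0.2399 0.13  ] [0.6397 0.2361 0.13  ] tri [0.6373 0.2389 0.1266] gap 0.003
wide [ 0.5015 -0.2615  0.022 ] [ 0.506  -0.2655  0.022 ] tri [ 0.5021 -0.2649  0.0165] gap 0.0032
small [ 0.493  -0.1183  0.026 ] [ 0.501  -0.1228  0.026 ] tri [ 0.494  -0.1216  0.0167] gap 0.0031
```

The two views agree to about 4 mm, and the gauge–pedestal distance comes out at 89 mm (should be 90). I'll hover over the tin and check it with the wrist camera.

```bash
cat >> h.py <<'E'
from scipy.spatial.transform import Rotation as R
def down(a):
    c,s=np.cos(a),np.sin(a)
    return R.from_matrix(np.array([[0,c,s],[0,s,-c],[-1,0,0]])).as_quat()
def wproj(cal,p):
    T=cal["extrinsics"];K=cal["camera_matrix"]; q=T[:3,:3].T@(np.asarray(p)-T[:3,3])
    r=np.hypot(q[0],q[1]);th=np.arctan2(r,q[2]); return np.array([K[0,2]+K[0,0]*th*q[0]/r,K[1,2]+K[1,1]*th*q[1]/r])
def wplane(cal,u,v,z):
    T=cal["extrinsics"];K=cal["camera_matrix"]; d=np.array([(u-K[0,2])/K[0,0],(v-K[1,2])/K[1,1]]);th=np.linalg.norm(d)
    w=np.array([*(d/th*np.sin(th)),np.cos(th)]); w=T[:3,:3]@w; o=T[:3,3]; return o+w*(z-o[2])/w[2]
E
python3 - <<'E'
from plant import arm
from h import *
import cv2
for a in (0.0,1.57,1.8,-1.34,-1.57):
    print(a,[np.round(j,2) if (j:=arm.solve_ik(p,down(a))) is not None else None for p in ([.662,-.165,.2],[.551,.217,.2])])
a=1.8
try: arm.reach([.662,-.165,.2],down(a))
except arm.MotionError as e: print(e); arm.reach([.662,-.165,.2],down(a-np.pi))
cal=arm.get_calibration("wrist"); im=arm.camera("wrist")
cv2.imwrite("pics/w1.png",im[:,:,::-1])
print(arm.get_clock(),arm.get_ee_pos(),wproj(cal,[.662,-.165,.042]),cal["camera_matrix"][0],cal["extrinsics"])
E
```

```text
0.0 [array([-0.35,  0.44,  1.26, -0.  ,  1.44, -0.35]), array([ 0.26,  0.3 ,  1.48, -0.  ,  1.36,  0.26])]
1.57 [array([-0.35,  0.44,  1.26, -0.  ,  1.44, -1.92]), array([ 0.26,  0.3 ,  1.48, -0.  ,  1.36, -1.31])]
1.8 [array([-0.35,  0.44,  1.26, -0.  ,  1.44, -2.15]), array([ 0.26,  0.3 ,  1.48, -0.  ,  1.36, -1.54])]
-1.34 [array([-0.35,  0.44,  1.26, -0.  ,  1.44,  0.99]), array([0.26, 0.3 , 1.48, 0.  , 1.36, 1.6 ])]
-1.57 [array([-0.35,  0.44,  1.26,  0.  ,  1.44,  1.22]), array([ 0.26,  0.3 ,  1.48, -0.  ,  1.36,  1.83])]
3.15 [ 0.66213791 -0.16404939  0.2000818 ] [322.83978272 183.10498292] [309.70691629   0.         323.5598497 ] [[-2.29216693e-01  9.33874820e-01  2.74476827e-01  5.81169153e-01]
 [ 9.73375380e-01  2.19995712e-01  6.43603663e-02 -1.83109781e-01]
 [-2.79199612e-04  2.81921456e-01 -9.59437447e-01  3.78801929e-01]
 [ 0.00000000e+00  0.00000000e+00  0.00000000e+00  1.00000000e+00]]
```

View pics/w1.png

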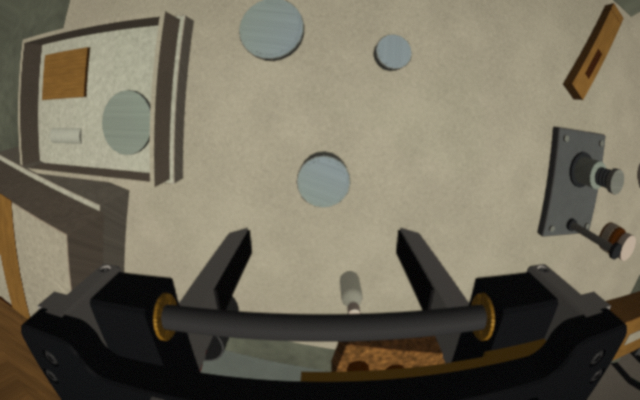

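The wrist view shows the tin lid at about (323,180), between the fingers. The prediction was (322.8,183.1), so the tin is roughly 3 mm off. I'll refine that with a contour.

Run:
```python
from plant import arm
from h import *
import cv2
im=cv2.imread("pics/w1.png"); hsv=cv2.cvtColor(im,cv2.COLOR_BGR2HSV)
cal=arm.get_calibration("wrist")
b=im[:,:,0].astype(int)-im[:,:,2]
m=((b>5)&(hsv[:,:,2]>110)).astype(np.uint8)
cs,_=cv2.findContours(m,cv2.RETR_EXTERNAL,cv2.CHAIN_APPROX_NONE)
for c in cs:
    if cv2.contourArea(c)>300:
        e=cv2.fitEllipse(c); print(np.round(e[0],1),np.round(e[1],1),wplane(cal,*e[0],.042).round(4))
        if abs(e[0][0]-323)<15 and abs(e[0][1]-180)<15:
            q=np.array([wplane(cal,*x,.042)[:2] for x in c[:,0,:]]).astype(np.float32); print("circle",cv2.minEnclosingCircle(q), cv2.fitEllipse(q))
```

```text
[327.9 174. ] [28.7 46.5] [ 0.6506 -0.162   0.042 ]
circle ((0.6556767225265503, -0.16323444247245789), 0.026509251445531845) ((0.6507640480995178, -0.16183136403560638), (0.03245604410767555, 0.05228704959154129), 160.2333221435547)
[393.6  51.1] [29.4 32.3] [ 0.4998 -0.1244  0.042 ]
[285.7  34.9] [22.8 54.2] [ 0.5103 -0.2417  0.042 ]
```

Run:
```python
from plant import arm
from h import *
import cv2
im=cv2.imread("pics/w1.png")
cal=arm.get_calibration("wrist")
print(im[180,323],im[195,323],im[165,323],im[180,280],im[220,323])
b=im[:,:,0].astype(int)-im[:,:,2]
m=(b>-8).astype(np.uint8); m=cv2.morphologyEx(m,cv2.MORPH_OPEN,np.ones((3,3)))
cs,_=cv2.findContours(m,cv2.RETR_EXTERNAL,cv2.CHAIN_APPROX_NONE)
for c in cs:
    e=cv2.minAreaRect(c)
    if cv2.contourArea(c)>300 and abs(e[0][0]-323)<25 and abs(e[0][1]-180)<25:
            print(e);q=np.array([wplane(cal,*x,.042)[:2] for x in c[:,0,:]]).astype(np.float32); print("circle",cv2.minEnclosingCircle(q), cv2.fitEllipse(q))
cv2.imwrite("pics/c1.png",cv2.resize(im[140:220,283:363],None,fx=6,fy=6,interpolation=0))
```

```text
[142 145 135] [139 146 135] [141 144 133] [134 158 165] [134 159 166]
((323.0, 180.0), (52.0, 50.0), 90.0)
circle ((0.6586734652519226, -0.16518115997314453), 0.030361775308847427) ((0.659103274345398, -0.16536125540733337), (0.05660483241081238, 0.05927759036421776), 102.90717315673828)
```

View pics/c1.png

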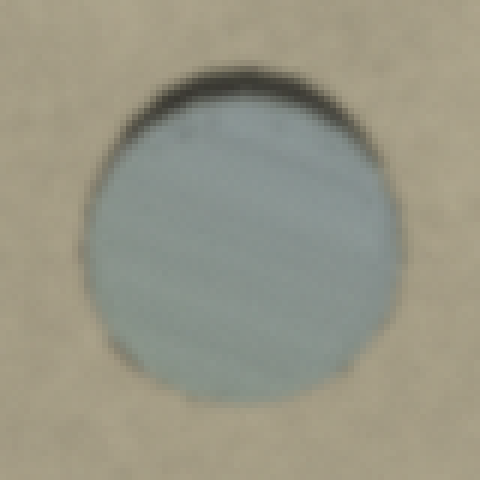

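The lid radius comes out at 30 mm, as it should, and the centre at about (0.660, -0.165). I'll grasp it there.

Run:
```python
from plant import arm
from h import *
import cv2
q=down(1.8)
arm.move_linear([.660,-.165,.06],q,velocity=.15)
arm.move_linear([.660,-.165,.012],velocity=.06)
arm.gripper_close(effort=18)
print(arm.get_opening()*94, arm.get_force(), arm.get_ee_pos())
arm.move_linear([.660,-.165,.22],velocity=.15)
print(arm.get_opening()*94, arm.get_force())
cal=arm.get_calibration("wrist")
im=arm.camera("wrist");cv2.imwrite("pics/w2.png",im[:,:,::-1])
arm.reach([.54,.215,.22],q); arm.hold(.2)
print(arm.get_clock(),arm.get_ee_pos(),arm.get_force())
cal=arm.get_calibration("wrist"); im=arm.camera("wrist");cv2.imwrite("pics/w3.png",im[:,:,::-1])
print(wproj(cal,[.551,.217,.1]),wproj(cal,[.638,.238,.13]))
p=arm.get_ee_pos();print("tin lid pred",wproj(cal,p+[0,0,.03]))
```

```text
59.81866337592799 [-0.49168069 -0.03107486  1.65458459] [ 0.66007114 -0.16504245  0.01214186]
59.72345731496672 [ 0.722989   -1.31693417 -1.93246026]
9.0667 [0.54066327 0.21405625 0.21985286] [-0.25699061 -0.06228396 -1.64791146]
[324.23690866 202.85889145] [324.91957282 294.05118562]
tin lid pred [323.95747245 266.23787317]
```

View pics/w3.png

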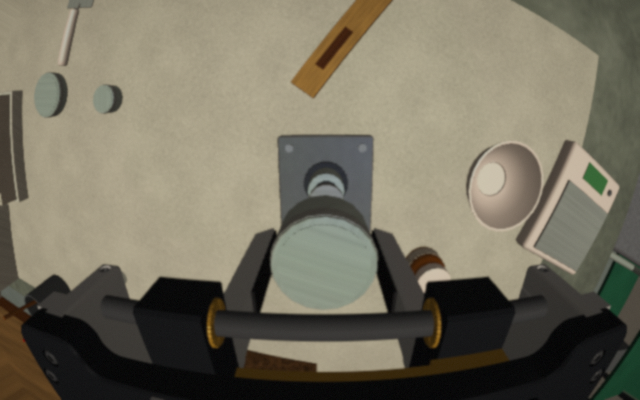

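The tin is held upright, with its lid centre at about (325,262), and it hides the pedestal top. I'll shift along stand +x to see the pedestal disc.

Run:
```python
from plant import arm
from h import *
import cv2
arm.move_linear([.61,.231,.22],velocity=.2); arm.hold(.2)
p=arm.get_ee_pos();cal=arm.get_calibration("wrist"); im=arm.camera("wrist");cv2.imwrite("pics/w4.png",im[:,:,::-1])
print(arm.get_clock(),p,wproj(cal,[.551,.217,.1]),"lid pred",wproj(cal,p+[0,0,.03]))
cv2.imwrite("pics/c4.png",np.hstack([cv2.resize(im[100:200,274:374,::-1],(400,400),interpolation=0),cv2.resize(im[200:320,264:384,::-1],(400,400),interpolation=0)]))
import json;json.dump({k:np.array(v).tolist() for k,v in cal.items() if k in("camera_matrix","extrinsics")},open("cal4.json","w"))
```

```text
9.875 [0.6087041  0.23079105 0.22037131] [323.43233891 133.15400384] lid pred [323.65303922 266.32336455]
```

View pics/c4.png

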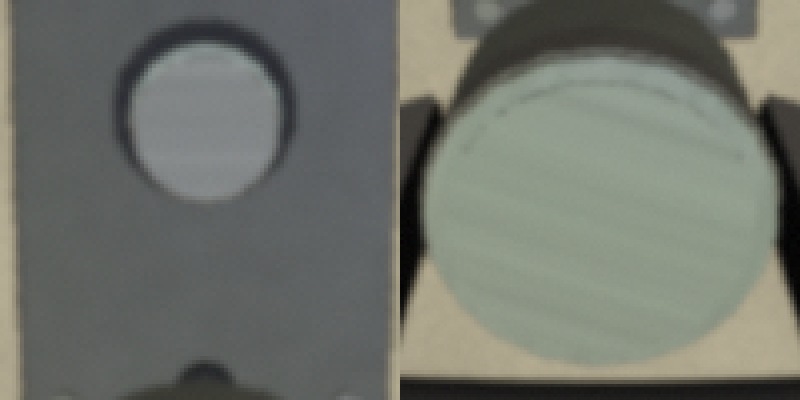

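Run:
```python
from h import *
import json
cal={k:np.array(v) for k,v in json.load(open("cal4.json")).items()}
print("ped",wplane(cal,325,131.5,.1), wplane(cal,325,140,.1))
l=np.array([wplane(cal,*x,.2503) for x in [(324.2,217.2),(324.2,309),(271,263),(377.5,263)]]);print(l)
print("lidcenter", (l[0]+l[1])/2, (l[2]+l[3])/2, "tcp",[.6087,.2308])
```

```text
ped [0.54909093 0.21810035 0.1       ] [0.55714474 0.21999493 0.1       ]
[[0.58077206 0.22452511 0.2503    ]
 [0.63723401 0.23781629 0.2503    ]
 [0.61370648 0.20228492 0.2503    ]
 [0.60036504 0.25919919 0.2503    ]]
lidcenter [0.60900304 0.2311707  0.2503    ] [0.60703576 0.23074205 0.2503    ] tcp [0.6087, 0.2308]
```

The tin is centred at the TCP within about 1 mm. The pedestal is at (0.550, 0.218), and all views agree to about 2 mm. Placing it now.

Run:
```python
from plant import arm
from h import *
import cv2
arm.move_linear([.5498,.2177,.22],velocity=.2); arm.hold(.4)
print(arm.get_ee_pos(),arm.get_force())
arm.move_linear([.5498,.2177,.125],velocity=.1)
arm.move_linear([.5498,.2177,.1135],velocity=.03);arm.hold(.3)
print(arm.get_ee_pos(),arm.get_force())
for z in (.1125,.1115,.1105):
    arm.move_linear([.5498,.2177,z],velocity=.02);arm.hold(.2)
    f=arm.get_force();print(z,arm.get_ee_pos(),f)
    if f[2]>1.0: break
print(arm.get_clock())
```

```text
[0.55027704 0.21776432 0.21965796] [-0.19684788  0.04043259 -1.22552378]
[0.54989889 0.21773459 0.11367467] [-0.03841572  0.55120434 -2.60851775]
0.1125 [0.5497959  0.21768123 0.11249604] [ 0.26834545 -0.74168686 -2.49815789]
0.1115 [0.54999037 0.21776487 0.11181202] [-0.26999226  0.24881235  1.17570265]
13.5667
```

Contact came at z=0.1118; I expected 0.112. Releasing.

Run:
```python
from plant import arm
from h import *
import cv2
arm.gripper_open(); arm.hold(.3)
print(arm.get_opening(),arm.get_force())
arm.move_linear([.5498,.2177,.21],velocity=.12); arm.hold(.3)
p=arm.get_ee_pos();cal=arm.get_calibration("wrist"); im=arm.camera("wrist");cv2.imwrite("pics/w5.png",im[:,:,::-1])
print(arm.get_clock(),p,wproj(cal,[.5498,.2177,.142]))
t=arm.camera("scene");cv2.imwrite("pics/s5.png",cv2.resize(t[140:260,300:440,::-1],None,fx=4,fy=4))
for a in range(0,360,90):
    print(wproj(cal,[.5498+.03*np.cos(np.radians(a)),.2177+.03*np.sin(np.radians(a)),.142]).round(1))
```

```text
1.0021026746738915 [ 0.30853951 -0.28013548  0.18469799]
15.9 [0.54955967 0.21764009 0.20941963] [323.69278092 209.72925635]
[315.8 241.4]
[358.1 217.3]
[332.1 175.7]
[288.8 201.9]
```

View pics/w5.png

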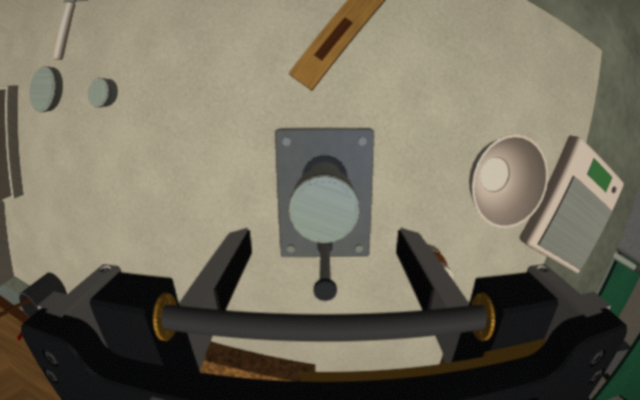

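View pics/s5.png

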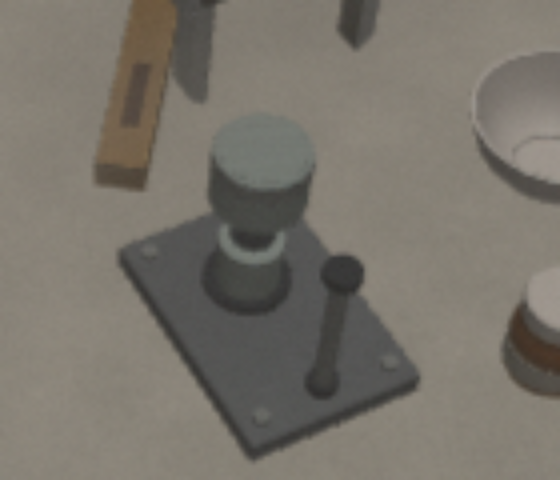

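The tin stands upright on the pedestal. Its lid is centred at (324,209), against a predicted (323.7,209.7). Next I'll close the fingers and press.

Run:
```python
from plant import arm
from h import *
arm.gripper_close(effort=10); arm.hold(.2)
print(arm.get_opening(),arm.get_force(),arm.get_ee_pos())
arm.move_linear([.5498,.2177,.15],velocity=.12);arm.hold(.3)
f0=np.mean([(arm.hold(.02),arm.get_force())[1] for _ in range(8)],0);print("f0",f0,arm.get_ee_pos())
for z in (.1435,.141,.138,.135,.1325,.1305):
    arm.move_linear([.5498,.2177,z],velocity=.03);arm.hold(.25)
    f=np.mean([(arm.hold(.02),arm.get_force())[1] for _ in range(5)],0)-f0;print(z,arm.get_ee_pos().round(4),f.round(2))
    if f[2]>9.5: break
print(arm.get_clock())
```

```text
0.005481955474437289 [-0.40406909 -0.06099399  0.03613499] [0.5498033  0.21769159 0.20999324]
f0 [-0.19839672  0.2318937  -0.18509818] [0.54994054 0.2177637  0.150332  ]
0.1435 [0.5499 0.2177 0.1436] [ 0.46 -0.41 -0.02]
0.141 [0.5501 0.2178 0.1412] [0.77 0.07 1.44]
0.138 [0.55   0.2178 0.1381] [0.82 0.25 2.76]
0.135 [0.55   0.2178 0.1352] [1.55 0.22 4.1 ]
0.1325 [0.5501 0.2177 0.1328] [1.54 0.06 4.86]
0.1305 [0.55   0.2178 0.131 ] [ 1.67 -0.08  5.74]
22.2667
```

Run:
```python
from plant import arm
from h import *
import cv2
arm.move_linear([.5498,.2177,.1290],velocity=.02);arm.hold(1.0)
f=np.mean([(arm.hold(.02),arm.get_force())[1] for _ in range(20)],0);print(arm.get_ee_pos().round(4),f.round(2),arm.get_joint_vel().round(3))
im=arm.camera("wrist");cv2.imwrite("pics/w6.png",im[:,:,::-1])
t=arm.camera("scene");cs=arm.get_calibration("scene");cv2.imwrite("pics/s6.png",cv2.resize(t[140:260,300:440,::-1],None,fx=4,fy=4))
print(arm.get_clock())
```

```text
[0.5501 0.2178 0.1296] [0.88 0.43 6.64] [ 0.001  0.    -0.    -0.002  0.001  0.   ]
23.95
```

View pics/w6.png

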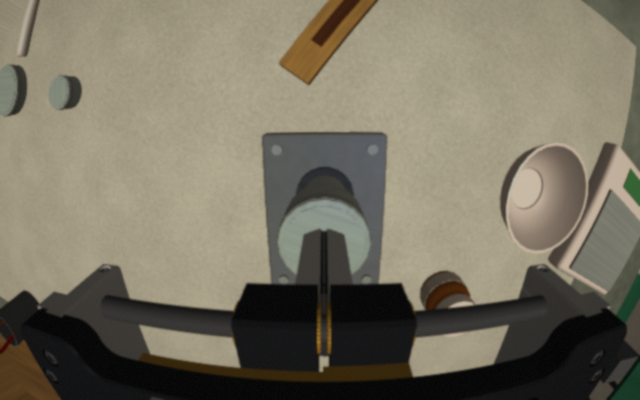

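View pics/s6.png

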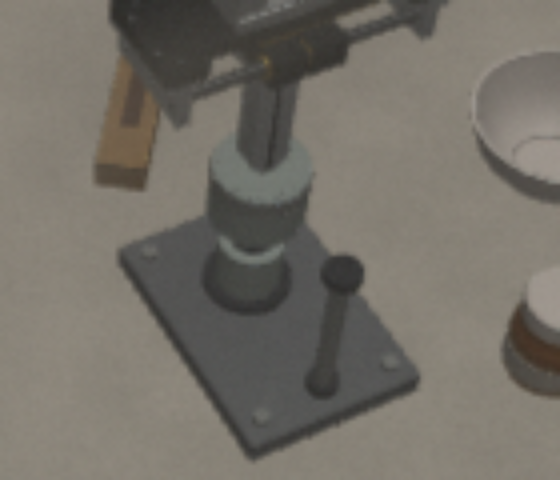

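The wrist and scene views show the fingers on the middle of the lid and the tin upright. It has sunk about 4 px in scene, which is about 12 mm. The TCP is steady at 0.1296 m with 6.6 N of push. Handing in.

```bash
python3 -c "
from plant import arm
print(arm.get_ee_pos(),arm.get_force(),arm.get_clock());arm.close_job()"
```

```text
[0.55008175 0.21775875 0.12960283] [0.62243243 0.21861937 6.8451917 ] 23.95
the job is handed in; nothing more can be done
```

I stood the tallest tin on the pedestal, let go of it, pressed its lid down about 12 mm with closed fingers, and handed the job in at 24 s while still pressing. No verdict was reported.

**Placing:** after release, the wrist view put the lid centre within about 1 px (about 1 mm) of the spot over the pedestal where I had aimed. The tin stood upright.

**Last checks before hand-in:** the fingertips were at z = 0.1296 m, level with the 0.130 m gauge height, so the pedestal had sunk about 12.4 mm. The upward force on the tool was about 6.7 N and the arm was still. The tin looked upright and centred under the fingers, and nothing else had been touched.

**What disagreed:**
- **Camera views:** the two fixed cameras differed by about 4 mm. I settled the positions with the wrist camera and averaging.
- **Push force:** it was about 1 N lower than the spring figures predict for that depth. Judged by force alone, the sinkage would be about 10 mm, which is still within the 8 to 16 mm allowed.

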